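Find the jar with the loose top and hold its lid open

ROBOT

A 6-joint arm with a two-finger parallel gripper is mounted at the origin on the work surface. World frame = base frame: x ahead of the robot, y to its left, z up, the work surface at z = 0. Lengths are in m, angles in rad, forces in N, time in s.
With the tool pointing down it reaches from about 0.375 to 0.975 m from the base axis. Payload 3.8 kg.
Tool frame: the origin (TCP) lies at the very end of the fingers, on their centre line; the grasp point (between the pads) lies behind it (bot.tcp_to_grasp is the y of the grasp point in the tool frame, in m); y points along the fingers, z is the direction in which the jaws open and shut, and the axes are right-handed (so a half turn about y gives the same grasp; the last joint's range is limited). The gripper opens to 85 mm and grips with 20 to 120 N. Pads are 22 mm wide; open, the fingers measure 114 mm over their backs; the gripper's body (76 mm by 85 mm) begins 54 mm behind the grasp point. The pads swing forward as they close: fully open they stand 13 mm farther back than shut.
Start: joints at [1.248, 0.264, 1.604, -0, 1.274, -0.037], TCP at [0.19, 0.648, 0.231] pointing down, gripper open.
Joint ranges: [-2.63, 2.63], [-0.94, 2.18], [0.31, 2.57], [-1.31, 4.45], [0, 2.66], [-2.55, 2.55]. Speed limits (rad/s): [2.57, 2.57, 3.14, 3.14, 3.14, 3.14].

INTERFACE

Orientations are given as a rotation vector (axis times angle).
In Python, from workcell import bot, optics, workorder gives the robot as it stands.
- The arm moves only by the shell command python3 -m handwheel 'ROWS' [FORCE]. ROWS is JSON, a list of rows, each a list of 7 numbers: the shift along the tool's x, y, z in m, then the turn, a rotation vector about the tool's x, y, z in rad, then the opening, from 0 (shut) to 1 (fully open). A call has 1 to 8 rows; each row shifts and turns the commanded pose from where the row before left it, along the tool's axes as they then stand; what a row does not reach is not made up. A row lasts 1/8 s, in which the tool goes at most 62.5 mm and 10.7 degrees, less where a joint would pass 70% of its speed; a pose out of reach is approached as far as the arm can. A call with a gripper value outside its range is refused whole. The fingers move at their own pace and stop on an object; FORCE is the grip in N (left out, the last holds). Time passes only in rows, so rows that do not move let the fingers close. It gives the time, the measured TCP pose, the force and the opening at its end, in the units of the state.
- bot.read_state(): the state, without advancing time (a new reading comes with each control period).
- optics.read_camera(name): name is "scene" or "top"; returns a dict with "image" (384x512x3 uint8, red, green, blue), "z_map" (384x512 float32, m along the optical axis (not along the pixel's ray), 0 where there is no reading), "mtx" (3x3 intrinsics, pixels), "world_from_camera" (4x4, takes a point from camera to world coordinates). Camera axes: x right, y down, z forward; pixel columns grow to the right and rows downward; lengths in m; the calibration is good to about 2 mm. A picture is of the moment at which its call begins.
- workorder.finish_job(): hands the job in, once; it reports no verdict.
The state is a dict: "time": time; "q": joint angles; "joint_vel": joint speeds; "joint_torque": joint torques, N m; "tool_pos": TCP position; "tcp_rot": TCP orientation; "wrist_force": force on the tool from outside, world axes, zero at the start; "torque": the same for the moment, N m; "width": opening from 0.0 (shut) to 1.0 (fully open).
Only numpy, scipy, OpenCV 4.12 (cv2) and the standard library are available. Lean on these libraries where they do the work, as an engineer would, in place of code of your own. Each camera call takes 0.05 s, during which the arm holds its last target.

TASK

In one of the three flip-top jars on the bamboo shelf the sealing ring has dropped inside, so that its top is loose: tap the middle of each shut lid in turn, from the robot's left to its right, not hard but enough to tell whether the top stands firm or sinks. Then lift the lid of the loose one by its handle to well past half-way to upright and keep holding it open so that I can reach in for the ring; finish still holding it, because it falls shut by itself. Keep the two sound jars shut, and leave everything else on the shelf where it stands.

Things in the scene. Friction and masses are not known exactly. Their poses are not given: they have to be found in the camera images.
- shelf: low slatted bamboo shelf, 240 x 700 mm, its top 60 mm above the table; origin at the centre of its foot on the table, x axis across it away from the robot, y axis along it towards the robot's left; the three jars stand in its middle in a row along y, about 140 mm apart. At its left end is a 250 mm post with a spring clip that grips a steel spatula (all fixed)
- jar_left: the left one, as the robot faces them, of three white ceramic jars that look alike, 95 mm wide, fixed on the shelf, each with a push-on steel top (a knurled collar with a hinged flip lid) that bears on a sealing ring; in one of the three, not always the same, the ring lies inside on the jar's floor. Origin at the centre of the jar's underside, x axis from the handle towards the hinge
- lid_left_top (a point): centre of the upper face of jar_left's flip lid: a steel disc 92 mm wide, 6 mm thick, upper face 174 mm above the table when shut. Pressed down there with 4 N or more, the top of the jar without its ring (collar, lid, handle) sinks 5 mm and stays down; a sound top gives less than 1 mm. Until then they look the same
- lid_left_handle (a point): grip point in the black handle of that lid, which sticks out level on the robot's side: 36 mm long, 14 mm wide (across), 11 mm high, free above, below and at both sides; the point is 71 mm from the jar's axis, at mid-height (171 mm above the table when shut and not sunk), 15 mm in from the handle's free end
- lid_left_hinge (a point): middle of that lid's hinge at the back of the jar's rim; its axis runs level, along the point's y; 110.5 mm above the jar's underside, 5 mm less when its top has sunk; the handle point is 120 mm from it
- lid_left (a joint): opening angle of that lid (rad): 0 shut, grows as the handle swings up and back about the hinge, stop at 1.4 (80 degrees). The lid weighs 120 g, turns easily and falls shut if let go
- jar_middle: the middle one, as the robot faces them, of three white ceramic jars that look alike, 95 mm wide, fixed on the shelf, each with a push-on steel top (a knurled collar with a hinged flip lid) that bears on a sealing ring; in one of the three, not always the same, the ring lies inside on the jar's floor. Origin at the centre of the jar's underside, x axis from the handle towards the hinge
- lid_middle_top (a point): centre of the upper face of jar_middle's flip lid: a steel disc 92 mm wide, 6 mm thick, upper face 174 mm above the table when shut. Pressed down there with 4 N or more, the top of the jar without its ring (collar, lid, handle) sinks 5 mm and stays down; a sound top gives less than 1 mm. Until then they look the same
- lid_middle_handle (a point): grip point in the black handle of that lid, which sticks out level on the robot's side: 36 mm long, 14 mm wide (across), 11 mm high, free above, below and at both sides; the point is 71 mm from the jar's axis, at mid-height (171 mm above the table when shut and not sunk), 15 mm in from the handle's free end
- lid_middle_hinge (a point): middle of that lid's hinge at the back of the jar's rim; its axis runs level, along the point's y; 110.5 mm above the jar's underside, 5 mm less when its top has sunk; the handle point is 120 mm from it
- lid_middle (a joint): opening angle of that lid (rad): 0 shut, grows as the handle swings up and back about the hinge, stop at 1.4 (80 degrees). The lid weighs 120 g, turns easily and falls shut if let go
- jar_right: the right one, as the robot faces them, of three white ceramic jars that look alike, 95 mm wide, fixed on the shelf, each with a push-on steel top (a knurled collar with a hinged flip lid) that bears on a sealing ring; in one of the three, not always the same, the ring lies inside on the jar's floor. Origin at the centre of the jar's underside, x axis from the handle towards the hinge
- lid_right_top (a point): centre of the upper face of jar_right's flip lid: a steel disc 92 mm wide, 6 mm thick, upper face 174 mm above the table when shut. Pressed down there with 4 N or more, the top of the jar without its ring (collar, lid, handle) sinks 5 mm and stays down; a sound top gives less than 1 mm. Until then they look the same
- lid_right_handle (a point): grip point in the black handle of that lid, which sticks out level on the robot's side: 36 mm long, 14 mm wide (across), 11 mm high, free above, below and at both sides; the point is 71 mm from the jar's axis, at mid-height (171 mm above the table when shut and not sunk), 15 mm in from the handle's free end
- lid_right_hinge (a point): middle of that lid's hinge at the back of the jar's rim; its axis runs level, along the point's y; 110.5 mm above the jar's underside, 5 mm less when its top has sunk; the handle point is 120 mm from it
- lid_right (a joint): opening angle of that lid (rad): 0 shut, grows as the handle swings up and back about the hinge, stop at 1.4 (80 degrees). The lid weighs 120 g, turns easily and falls shut if let go
- mortar: white ceramic mortar with a blue rim, 112 mm wide, 80 mm high, on the shelf; origin under its foot; to be left alone
- pestle: white porcelain pestle, 130 mm long, lying on the shelf behind the jars; origin under its middle; to be left alone
- whisk: steel wire whisk, 250 mm long, lying on the shelf behind the jars; origin under its middle; to be left alone
- tub: lidded plastic tub, 102 mm square, 92 mm high, on the shelf; origin under its centre; to be left alone
- shaker: small steel shaker, 42 mm wide, 75 mm high, standing between two jars at the back; origin under its centre; to be left alone

How it is judged:
On the way, in this order (a step that is already met when the one before it is completed fails the run):
1. the shut lid of the left jar is tapped (contact force between the fingers and jar_left above 2.5 N and value of joint lid_left below 0.05 rad and horizontal distance between the grasp point and lid_left_top below 0.055 m), for 0.05 s.
2. the shut lid of the middle jar is tapped (contact force between the fingers and jar_middle above 2.5 N and value of joint lid_middle below 0.05 rad and horizontal distance between the grasp point and lid_middle_top below 0.055 m), for 0.05 s.
3. the shut lid of the right jar is tapped (contact force between the fingers and jar_right above 2.5 N and value of joint lid_right below 0.05 rad and horizontal distance between the grasp point and lid_right_top below 0.055 m), for 0.05 s.
At the end, for the whole second after the job is handed in: The lid of the jar whose top sank under the tap stands open by more than 0.85 rad (49 degrees), still, and carried by the fingers at its handle (more than 0.3 N between them and the lid, the grasp point within 40 mm of the handle point); the two other lids are shut (under 0.1 rad) (((value of joint lid_left above 0.85 rad and velocity of joint lid_left between -0.1 and 0.1 rad/s and contact force between the fingers and jar_left above 0.3 N and distance between the grasp point and lid_left_handle below 0.04 m and value of joint each of lid_middle, lid_right below 0.1 rad) or (value of joint lid_middle above 0.85 rad and velocity of joint lid_middle between -0.1 and 0.1 rad/s and contact force between the fingers and jar_middle above 0.3 N and distance between the grasp point and lid_middle_handle below 0.04 m and value of joint each of lid_left, lid_right below 0.1 rad) or (value of joint lid_right above 0.85 rad and velocity of joint lid_right between -0.1 and 0.1 rad/s and contact force between the fingers and jar_right above 0.3 N and distance between the grasp point and lid_right_handle below 0.04 m and value of joint each of lid_left, lid_middle below 0.1 rad))); the arm keeps its last pose, push and grip.
It fails at once if a lid is lifted on a jar whose top has not been found to sink ((value of joint lid_left between 0.15 and 0.4 rad and z of lid_left_hinge in the frame of jar_left above 0.109 m) or (value of joint lid_middle between 0.15 and 0.4 rad and z of lid_middle_hinge in the frame of jar_middle above 0.109 m) or (value of joint lid_right between 0.15 and 0.4 rad and z of lid_right_hinge in the frame of jar_right above 0.109 m)).
It fails at once if a shut lid is struck with more than 40 N ((contact force between the fingers and jar_left above 40 N and value of joint lid_left below 0.05 rad and horizontal distance between the grasp point and lid_left_top below 0.045 m) or (contact force between the fingers and jar_middle above 40 N and value of joint lid_middle below 0.05 rad and horizontal distance between the grasp point and lid_middle_top below 0.045 m) or (contact force between the fingers and jar_right above 40 N and value of joint lid_right below 0.05 rad and horizontal distance between the grasp point and lid_right_top below 0.045 m)).
It fails at once if another thing on the shelf is shifted by more than 30 mm (distance of any of mortar, pestle, whisk, tub, shaker from where it was at the start of the episode above 0.03 m).
It also fails if it takes over 58 s, if anything falls off the work surface, if the arm or the gripper's body presses on something with over 40 N, if the wrist force passes 120 N, or if a joint passes its speed limit or range.

## Working session

There is one attempt and no reset: what is moved stays moved. The work goes in short steps, Python scripts to look and compute and a shell command to move; the robot and the scene stay as the last step left them, time stands still between calls to the robot, and variables do not carry over. Pictures are saved under pics/ and viewed, and the job is handed in when it is done.

```bash
mkdir -p pics; ls; cat > h.py <<'E'
import numpy as np, cv2
from workcell import bot, optics, workorder
def pts(c):
    z=c["z_map"].astype(float); K=c["mtx"]; v,u=np.mgrid[:z.shape[0],:z.shape[1]]
    p=np.stack([(u-K[0,2])/K[0,0]*z,(v-K[1,2])/K[1,1]*z,z],-1)
    T=c["world_from_camera"]; return p@T[:3,:3].T+T[:3,3]
E
python3 - <<'E'
from h import *
print(bot.read_state(), bot.tcp_to_grasp)
for n in("scene","top"):
    c=optics.read_camera(n); cv2.imwrite(f"pics/{n}0.png",c["image"][...,::-1]); np.savez(f"{n}0.npz",**c); print(n,c["mtx"],c["world_from_camera"])
E
```

```text
pics
{'time': 0.0, 'q': array([ 1.24806830e+00,  2.64760412e-01,  1.60540020e+00,  8.91649379e-06,
        1.27371067e+00, -3.68748450e-02]), 'joint_vel': array([ 0.00126471,  0.0009274 , -0.0008784 ,  0.00150791, -0.00159936,
       -0.00016977]), 'joint_torque': array([ 9.56740660e-04, -5.15123820e+01, -3.67306387e+01,  1.76112517e-04,
        1.30107970e-02,  1.22873551e-06]), 'tool_pos': array([0.19007907, 0.64690453, 0.229943  ]), 'tcp_rot': array([-1.5613693 ,  0.22476902, -0.22411373]), 'wrist_force': array([-0.15720734, -0.30049771,  0.72298964]), 'torque': array([ 0.03081305,  0.0713064 , -0.00417535]), 'width': 0.9958990370227067} -0.0187
scene [[475.02086131   0.         254.93602793]
 [  0.         475.02086131 203.34637113]
 [  0.           0.           1.        ]] [[ 0.88667305  0.37036382 -0.27684208  0.93502514]
 [ 0.4620971  -0.73129009  0.50167826 -0.5573894 ]
 [-0.01664839 -0.57275252 -0.81955926  1.10151662]
 [ 0.          0.          0.          1.        ]]
top [[410.93146946   0.         253.72228631]
 [  0.         410.93146946 185.52898543]
 [  0.           0.           1.        ]] [[-0.02601541 -0.98505758  0.17024911  0.45784578]
 [-0.99966029  0.02536624 -0.00598747  0.01129976]
 [ 0.00157942 -0.17034704 -0.98538287  1.11920176]
 [ 0.          0.          0.          1.        ]]
```

View pics/scene0.png

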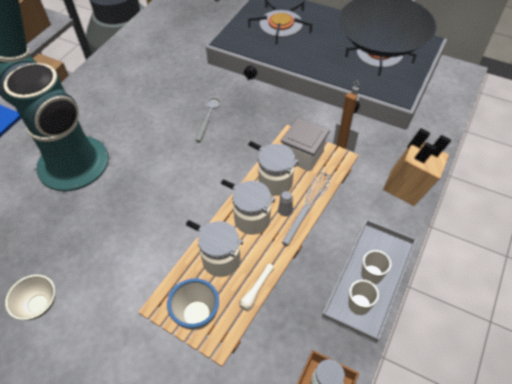

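View pics/top0.png

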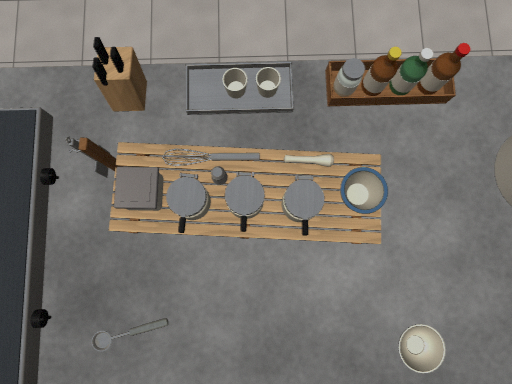

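The scene view shows three jars with lids at about (276,158), (252,197) and (219,240), with black handles to their left. In the top view the lids are at (187,196), (244,195) and (303,199), with handles at (182,225), (243,224) and (305,227). Next I measure them.

```bash
cat > meas.py <<'E'
from h import *
def measure(cs,zc=0.174):
    for n,seeds in(("top",[(187,196),(244,195),(303,199)]),("scene",[(276,156),(252,195),(219,238)])):
        c=cs[n];P=pts(c);im=c["image"].astype(int);hsv=cv2.cvtColor(c["image"],cv2.COLOR_RGB2HSV)
        for s in seeds:
            z0=np.median(P[s[1]-4:s[1]+5,s[0]-4:s[0]+5,2])
            m=(abs(P[...,2]-z0)<.006)&(c["z_map"]>0)
            yy,xx=np.mgrid[:384,:512]; m&=np.hypot(xx-s[0],yy-s[1])<50
            dark=(hsv[...,2]<55)
            l=(m&~dark).astype(np.uint8); l=cv2.morphologyEx(l,cv2.MORPH_OPEN,np.ones((9,9)))
            k,lab=cv2.connectedComponents(l);l=lab==lab[s[1],s[0]]
            Q=P[l]; (cx,cy),r=cv2.minEnclosingCircle(Q[:,:2].astype(np.float32))
            h=dark&(np.hypot(xx-s[0],yy-s[1])<50)&(P[...,2]>.13)&(P[...,2]<.2)&(np.hypot(P[...,0]-cx,P[...,1]-cy)<.11)
            H=P[h]; d=H[:,:2]-[cx,cy]; rr=np.hypot(*d.T)
            print(n,"lid z %.4f mean %s circ %.4f %.4f r%.4f"%(z0,np.round(Q[:,:2].mean(0),4),cx,cy,r),"handle n",len(H),np.round(np.median(H,0),4) if len(H) else '',"rmin/max",np.round([rr.min(),rr.max()],3) if len(H) else '', "yaw(hinge dir) deg",np.round(np.degrees(np.arctan2(*(-np.median(d,0))[::-1])),1) if len(H) else '')
if __name__=="__main__":
    measure({n:dict(np.load(n+"0.npz")) for n in("top","scene")})
    # obstacle heights around
    P=pts(dict(np.load("top0.npz")));
    for s in [(218,175),(364,190),(137,188),(90,150),(75,142),(183,177)]: print(s,np.round(P[s[1],s[0]],3))
E
python3 meas.py
```

```text
top lid z 0.1749 mean [0.603  0.1643] circ 0.6057 0.1657 r0.0493 handle n 112 [0.5403 0.174  0.1757] rmin/max [0.049 0.097] yaw(hinge dir) deg -7.3
top lid z 0.1752 mean [0.599  0.0292] circ 0.6019 0.0291 r0.0457 handle n 83 [0.5343 0.0322 0.1771] rmin/max [0.048 0.086] yaw(hinge dir) deg -2.6
top lid z 0.1751 mean [ 0.5886 -0.1092] circ 0.5927 -0.1108 r0.0494 handle n 78 [ 0.5214 -0.1088  0.1774] rmin/max [0.055 0.087] yaw(hinge dir) deg -1.6
scene lid z 0.1743 mean [0.6059 0.1596] circ 0.6062 0.1664 r0.0491 handle n 33 [0.5344 0.171  0.176 ] rmin/max [0.058 0.085] yaw(hinge dir) deg -3.6
scene lid z 0.1743 mean [0.5875 0.0191] circ 0.5925 0.0246 r0.0458 handle n 34 [0.5358 0.031  0.1766] rmin/max [0.045 0.072] yaw(hinge dir) deg -6.4
scene lid z 0.1739 mean [ 0.5907 -0.1138] circ 0.5893 -0.1153 r0.0519 handle n 45 [ 0.5217 -0.1107  0.1767] rmin/max [0.054 0.082] yaw(hinge dir) deg -3.9
(218, 175) [0.656 0.092 0.136]
(364, 190) [ 0.62  -0.279  0.073]
(137, 188) [0.626 0.283 0.154]
(90, 150) [0.703 0.371 0.224]
(75, 142) [0.716 0.396 0.246]
(183, 177) [0.646 0.171 0.171]
```

```bash
cat > plan.py <<'E'
import sys,json
from h import *
from scipy.spatial.transform import Rotation as R
def tooldown(yaw,tilt=0,flip=1):
    """fingers down, tilted forward by tilt toward heading yaw; jaw axis z horizontal across"""
    f=np.array([np.cos(yaw),np.sin(yaw),0]); y=np.sin(tilt)*f+np.cos(tilt)*np.array([0,0,-1.])
    z=flip*np.array([-np.sin(yaw),np.cos(yaw),0]); x=np.cross(y,z); return R.from_matrix(np.stack([x,y,z],1))
def rows(p0,R0,p1,R1,n,op):
    rv=(R0.inv()*R1).as_rotvec(); out=[]
    for i in range(n):
        Ri=R0*R.from_rotvec(rv*i/n); d=Ri.inv().apply((np.array(p1)-p0)/n)
        out.append([round(float(v),4) for v in (*d,*(rv/n))]+[op])
    return out
def show(p1,R1,n,op):
    s=bot.read_state(); r=rows(s["tool_pos"],R.from_rotvec(s["tcp_rot"]),p1,R1,n,op)
    print("maxstep",max(np.linalg.norm(q[:3]) for q in r),"deg",np.degrees(np.linalg.norm(r[0][3:6])))
    for q in r: print(json.dumps(q)+",")
E
python3 - <<'E'
from plan import *
s=bot.read_state(); print(np.round(R.from_rotvec(s["tcp_rot"]).as_matrix(),3))
for f in(1,-1): print(f); show([.604,.164,.235],tooldown(np.radians(-4),0,f),14,0)
E
```

```text
[[ 0.959 -0.001  0.282]
 [-0.282 -0.002  0.959]
 [-0.    -1.    -0.002]]
1
maxstep 0.045493076396304524 deg 0.882373606831191
[0.0381, -0.0003, -0.0248, 0.0001, -0.0154, -0.0, 0],
[0.0377, -0.0003, -0.0254, 0.0001, -0.0154, -0.0, 0],
[0.0373, -0.0003, -0.0259, 0.0001, -0.0154, -0.0, 0],
[0.0369, -0.0003, -0.0265, 0.0001, -0.0154, -0.0, 0],
[0.0365, -0.0003, -0.0271, 0.0001, -0.0154, -0.0, 0],
[0.0361, -0.0003, -0.0276, 0.0001, -0.0154, -0.0, 0],
[0.0356, -0.0003, -0.0282, 0.0001, -0.0154, -0.0, 0],
[0.0352, -0.0003, -0.0287, 0.0001, -0.0154, -0.0, 0],
[0.0348, -0.0003, -0.0293, 0.0001, -0.0154, -0.0, 0],
[0.0343, -0.0003, -0.0298, 0.0001, -0.0154, -0.0, 0],
[0.0338, -0.0003, -0.0303, 0.0001, -0.0154, -0.0, 0],
[0.0334, -0.0003, -0.0308, 0.0001, -0.0154, -0.0, 0],
[0.0329, -0.0003, -0.0314, 0.0001, -0.0154, -0.0, 0],
[0.0324, -0.0003, -0.0319, 0.0001, -0.0154, -0.0, 0],
-1
maxstep 0.04547614759409597 deg 11.974823401082665
[0.0381, -0.0003, -0.0248, 0.0, 0.209, 0.0002, 0],
[0.0424, -0.0003, -0.0163, 0.0, 0.209, 0.0002, 0],
[0.0449, -0.0003, -0.0072, 0.0, 0.209, 0.0002, 0],
[0.0454, -0.0003, 0.0023, 0.0, 0.209, 0.0002, 0],
[0.0439, -0.0003, 0.0117, 0.0, 0.209, 0.0002, 0],
[0.0405, -0.0004, 0.0205, 0.0, 0.209, 0.0002, 0],
[0.0354, -0.0004, 0.0285, 0.0, 0.209, 0.0002, 0],
[0.0287, -0.0004, 0.0352, 0.0, 0.209, 0.0002, 0],
[0.0208, -0.0004, 0.0404, 0.0, 0.209, 0.0002, 0],
[0.012, -0.0004, 0.0438, 0.0, 0.209, 0.0002, 0],
[0.0026, -0.0004, 0.0454, 0.0, 0.209, 0.0002, 0],
[-0.0069, -0.0004, 0.0449, 0.0, 0.209, 0.0002, 0],
[-0.016, -0.0004, 0.0425, 0.0, 0.209, 0.0002, 0],
[-0.0245, -0.0004, 0.0383, 0.0, 0.209, 0.0002, 0],
```

```bash
python3 -m handwheel '[[0.038,0,-0.025,0,-0.0154,0,0],[0.0377,0,-0.0254,0,-0.0154,0,0],[0.0373,0,-0.026,0,-0.0154,0,0],[0.037,0,-0.0265,0,-0.0154,0,0],[0.0365,0,-0.027,0,-0.0154,0,0],[0.036,0,-0.0276,0,-0.0154,0,0],[0.0356,0,-0.0282,0,-0.0154,0,0],[0.035,0,-0.0287,0,-0.0154,0,0]]'
python3 -c "
from plan import *
show([.604,.164,.2],tooldown(np.radians(-4)),7,0)"
```

```text
time: 1.1
tool_pos: [0.4269, 0.37, 0.2308]
tcp_rot: [-1.568, 0.128, -0.127]
wrist_force: [1.4, 0.0, 0.2]
width: -0.002
maxstep 0.039100895130418686 deg 0.7563476942207509
[0.0297, 0.0044, -0.025, 0.0001, -0.0132, -0.0001, 0],
[0.0294, 0.0044, -0.0254, 0.0001, -0.0132, -0.0001, 0],
[0.029, 0.0044, -0.0257, 0.0001, -0.0132, -0.0001, 0],
[0.0287, 0.0044, -0.0261, 0.0001, -0.0132, -0.0001, 0],
[0.0284, 0.0044, -0.0265, 0.0001, -0.0132, -0.0001, 0],
[0.028, 0.0044, -0.0269, 0.0001, -0.0132, -0.0001, 0],
[0.0276, 0.0044, -0.0272, 0.0001, -0.0132, -0.0001, 0],
```

```bash
python3 -m handwheel '[[0.0297,0.002,-0.025,0,-0.0132,0,0],[0.0294,0.002,-0.0254,0,-0.0132,0,0],[0.029,0.003,-0.0257,0,-0.0132,0,0],[0.0287,0.004,-0.0261,0,-0.0132,0,0],[0.0284,0.005,-0.0265,0,-0.0132,0,0],[0.028,0.005,-0.0269,0,-0.0132,0,0],[0.0276,0.005,-0.0272,0,-0.0132,0,0],[0,0,0,0,0,0,0]]'
python3 -c "
from plan import *
show([.604,.164,.18],tooldown(np.radians(-4)),3,0)"
```

```text
time: 2.1
tool_pos: [0.604, 0.163, 0.204]
tcp_rot: [-1.571, 0.059, -0.056]
wrist_force: [-0.1, 0.0, -0.2]
width: 0.002
maxstep 0.008005623023850173 deg 0.07644210425557962
[-0.0, 0.008, 0.0003, 0.0003, -0.0012, -0.0005, 0],
[-0.0, 0.008, 0.0003, 0.0003, -0.0012, -0.0005, 0],
[-0.0, 0.008, 0.0003, 0.0003, -0.0012, -0.0005, 0],
```

```bash
python3 -m handwheel '[[0,0.009,0,0,0,0,0],[0,0.009,0,0,0,0,0],[0,0.007,0,0,0,0,0],[0,0.002,0,0,0,0,0],[0,0.001,0,0,0,0,0]]'
```

```text
time: 2.72
tool_pos: [0.6032, 0.1656, 0.1772]
tcp_rot: [-1.57, 0.055, -0.055]
wrist_force: [0.2, -0.0, -0.2]
width: -0.0
```

```bash
python3 -m handwheel '[[0,0.001,0,0,0,0,0]]'
```

```text
time: 2.85
tool_pos: [0.6036, 0.1655, 0.1766]
tcp_rot: [-1.57, 0.054, -0.056]
wrist_force: [0.5, 0.1, -0.3]
width: 0.003
```

```bash
python3 -m handwheel '[[0,0.001,0,0,0,0,0]]'
```

```text
time: 2.98
tool_pos: [0.6036, 0.1654, 0.1756]
tcp_rot: [-1.57, 0.055, -0.056]
wrist_force: [-0.1, 0.2, -1.2]
width: -0.001
```

```bash
python3 -m handwheel '[[0,0.001,0,0,0,0,0]]'
```

```text
time: 3.1
tool_pos: [0.6035, 0.1653, 0.1745]
tcp_rot: [-1.57, 0.055, -0.056]
wrist_force: [-0.3, 0.6, 2.3]
width: 0.004
```

```bash
python3 -m handwheel '[[0,0.001,0,0,0,0,0]]'
```

```text
time: 3.22
tool_pos: [0.6035, 0.1653, 0.1743]
tcp_rot: [-1.57, 0.055, -0.056]
wrist_force: [-2.5, -0.9, 7.8]
width: -0.0
```

```bash
python3 -m handwheel '[[0,0.0005,0,0,0,0,0]]'
```

```text
time: 3.35
tool_pos: [0.6035, 0.1653, 0.1743]
tcp_rot: [-1.57, 0.055, -0.056]
wrist_force: [-2.8, -0.8, 8.1]
width: -0.0
```

```bash
python3 -m handwheel '[[0,0.001,0,0,0,0,0],[0,0,0,0,0,0,0]]'
python3 -m handwheel '[[0,-0.012,0,0,0,0,0],[0,-0.015,0,0,0,0,0]]'
python3 -c "
from plan import *
show([.600,.0285,.185],tooldown(np.radians(-3)),5,0)"
```

```text
time: 3.6
tool_pos: [0.6036, 0.1653, 0.1742]
tcp_rot: [-1.57, 0.054, -0.056]
wrist_force: [-5.2, -0.9, 10.1]
width: -0.0
time: 3.85
tool_pos: [0.6031, 0.1652, 0.1991]
tcp_rot: [-1.57, 0.056, -0.055]
wrist_force: [1.0, 0.4, -0.5]
width: -0.002
maxstep 0.027473987697456664 deg 0.20634436837396924
[0.0013, 0.0028, -0.0273, 0.0, -0.0036, -0.0001, 0],
[0.0012, 0.0028, -0.0273, 0.0, -0.0036, -0.0001, 0],
[0.0011, 0.0028, -0.0273, 0.0, -0.0036, -0.0001, 0],
[0.001, 0.0028, -0.0273, 0.0, -0.0036, -0.0001, 0],
[0.0009, 0.0028, -0.0273, 0.0, -0.0036, -0.0001, 0],
```

The left jar is sound: 10 N and the lid stayed at 0.174. On to the middle jar.

```bash
python3 -m handwheel '[[0.001,0,-0.027,0,-0.0036,0,0],[0.001,0,-0.0273,0,-0.0036,0,0],[0.001,0.002,-0.0273,0,-0.0036,0,0],[0.001,0.006,-0.0273,0,-0.0036,0,0],[0.001,0.006,-0.0273,0,-0.0036,0,0],[0,0.005,0,0,0,0,0],[0,0.003,0,0,0,0,0],[0,0,0,0,0,0,0]]'
```

```text
time: 4.85
tool_pos: [0.5997, 0.0299, 0.1767]
tcp_rot: [-1.57, 0.041, -0.04]
wrist_force: [0.3, 0.2, 0.9]
width: 0.004
```

```bash
python3 -m handwheel '[[0,0.001,0,0,0,0,0]]'
```

```text
time: 4.97
tool_pos: [0.6, 0.0299, 0.1761]
tcp_rot: [-1.57, 0.04, -0.041]
wrist_force: [-0.2, -0.7, -0.1]
width: 0.004
```

```bash
python3 -m handwheel '[[0,0.001,0,0,0,0,0]]'
```

```text
time: 5.1
tool_pos: [0.5999, 0.0296, 0.175]
tcp_rot: [-1.57, 0.04, -0.041]
wrist_force: [-0.1, 0.7, 0.5]
width: -0.0
```

```bash
python3 -m handwheel '[[0,0.001,0,0,0,0,0]]'
```

```text
time: 5.22
tool_pos: [0.5999, 0.0295, 0.1742]
tcp_rot: [-1.57, 0.04, -0.041]
wrist_force: [-1.3, 1.1, 3.1]
width: -0.0
```

```bash
python3 -m handwheel '[[0,0.001,0,0,0,0,0]]'
```

```text
time: 5.35
tool_pos: [0.5999, 0.0294, 0.1733]
tcp_rot: [-1.57, 0.041, -0.041]
wrist_force: [-1.5, 1.6, 3.7]
width: -0.002
```

```bash
python3 -m handwheel '[[0,0.001,0,0,0,0,0],[0,0,0,0,0,0,0]]'
```

```text
time: 5.6
tool_pos: [0.5999, 0.0293, 0.1719]
tcp_rot: [-1.57, 0.041, -0.041]
wrist_force: [-0.3, 3.2, 3.0]
width: 0.001
```

The middle lid is giving way. I press it fully down.

```bash
python3 -m handwheel '[[0,0.001,0,0,0,0,0],[0,0.001,0,0,0,0,0],[0,0,0,0,0,0,0]]'
```

```text
time: 5.98
tool_pos: [0.5999, 0.029, 0.1697]
tcp_rot: [-1.571, 0.041, -0.041]
wrist_force: [-0.2, 1.2, 2.1]
width: 0.002
```

```bash
python3 -m handwheel '[[0,0.001,0,0,0,0,0],[0,0.001,0,0,0,0,0],[0,0,0,0,0,0,0]]'
```

```text
time: 6.35
tool_pos: [0.6, 0.029, 0.1694]
tcp_rot: [-1.571, 0.04, -0.042]
wrist_force: [-3.3, 2.5, 9.9]
width: 0.0
```

```bash
python3 -m handwheel '[[0,-0.012,0,0,0,0,0],[0,-0.015,0,0,0,0,0],[0,-0.004,0,0,0,0,0]]'
python3 -c "
from plan import *
show([.591,-.1105,.185],tooldown(np.radians(-2)),5,0)"
```

```text
time: 6.72
tool_pos: [0.6007, 0.0288, 0.2004]
tcp_rot: [-1.571, 0.039, -0.043]
wrist_force: [0.2, 0.5, 0.3]
width: 0.003
maxstep 0.02808611756722527 deg 0.20257117113534887
[-0.0005, 0.0031, -0.0279, 0.0, -0.0035, 0.0005, 0],
[-0.0006, 0.0031, -0.0279, 0.0, -0.0035, 0.0005, 0],
[-0.0007, 0.0031, -0.0279, 0.0, -0.0035, 0.0005, 0],
[-0.0008, 0.0031, -0.0279, 0.0, -0.0035, 0.0005, 0],
[-0.0009, 0.0031, -0.0279, 0.0, -0.0035, 0.0005, 0],
```

```bash
python3 -m handwheel '[[-0.0007,0,-0.028,0,-0.0036,0,0],[-0.0007,0,-0.028,0,-0.0036,0,0],[-0.0007,0.003,-0.028,0,-0.0036,0,0],[-0.0007,0.006,-0.028,0,-0.0036,0,0],[-0.0007,0.006,-0.028,0,-0.0036,0,0],[0,0.006,0,0,0,0,0],[0,0.003,0,0,0,0,0],[0,0,0,0,0,0,0]]'
```

```text
time: 7.72
tool_pos: [0.59, -0.1098, 0.1748]
tcp_rot: [-1.57, 0.026, -0.026]
wrist_force: [0.5, 0.0, 0.5]
width: -0.001
```

```bash
python3 -m handwheel '[[0,0.001,0,0,0,0,0]]'
```

```text
time: 7.85
tool_pos: [0.5903, -0.1098, 0.1743]
tcp_rot: [-1.57, 0.026, -0.027]
wrist_force: [-2.3, 0.8, 5.9]
width: 0.001
```

```bash
python3 -m handwheel '[[0,0.001,0,0,0,0,0]]'
```

```text
time: 7.98
tool_pos: [0.5903, -0.1098, 0.1742]
tcp_rot: [-1.57, 0.026, -0.027]
wrist_force: [-3.9, 2.3, 9.6]
width: 0.0
```

```bash
python3 -m handwheel '[[0,0.001,0,0,0,0,0]]'
```

```text
time: 8.1
tool_pos: [0.5903, -0.1099, 0.1741]
tcp_rot: [-1.57, 0.026, -0.027]
wrist_force: [-4.3, 1.5, 13.2]
width: 0.002
```

The right jar is firm at 13 N. I back off and move to a clear place robot-side at height, then look at the middle handle again.

```bash
python3 -m handwheel '[[0,0,0,0,0,0,0],[0,-0.015,0,0,0,0,0],[0,-0.03,0,0,0,0,0],[0,-0.04,0,0,0,0,0.5],[-0.03,-0.03,0,0,0,0,0.5],[-0.05,0,0,0,0,0,0.5],[-0.05,0,0,0,0,0,0.5],[-0.04,0,0,0,0,0,0.5]]' 20
python3 - <<'E'
from h import *
for n in("scene","top"):
    c=optics.read_camera(n); cv2.imwrite(f"pics/{n}1.png",cv2.resize(c["image"][150:280,130:330,::-1],None,fx=4,fy=4,interpolation=cv2.INTER_CUBIC)); np.savez(f"{n}1.npz",**c)
E
```

```text
time: 9.1
tool_pos: [0.4185, -0.1046, 0.2874]
tcp_rot: [-1.571, 0.026, -0.027]
wrist_force: [-0.4, 0.1, 0.5]
width: 0.499
```

View pics/top1.png

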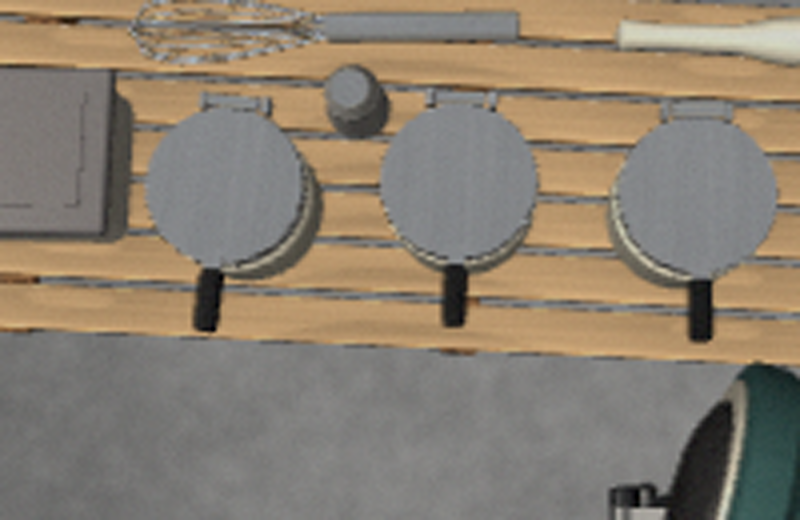

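View pics/scene1.png

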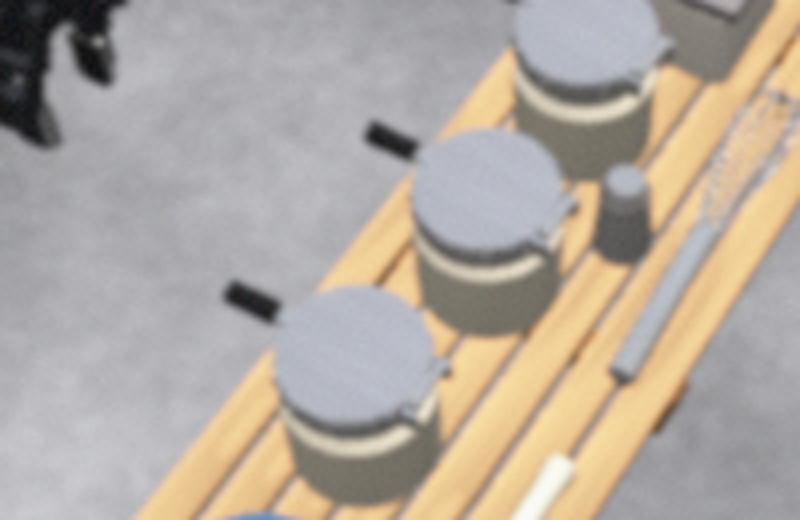

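The middle handle is at about (244,224) in the top view and (228,185) in the scene view. The gripper is clear of both. I triangulate the handle.

```bash
cat > hm.py <<'E'
from h import *
def blob(c,seed,rad=16,z=.166):
    g=cv2.cvtColor(c["image"],cv2.COLOR_RGB2GRAY); yy,xx=np.mgrid[:384,:512]
    m=(g<60)&(np.hypot(xx-seed[0],yy-seed[1])<rad); k,lab,st,ce=cv2.connectedComponentsWithStats(m.astype(np.uint8))
    i=1+np.argmax(st[1:,4]); return lab==i
def ray(c,uv):
    K=c["mtx"];T=c["world_from_camera"];d=T[:3,:3]@np.linalg.solve(K,[*uv,1]);return T[:3,3],d
if __name__=="__main__":
    A=[];b=[]
    for n,s in(("top",(243.7,223.7)),("scene",(228,185))):
        c=dict(np.load(n+"1.npz"));m=blob(c,s);v,u=np.nonzero(m);mu=[u.mean(),v.mean()]
        o,d=ray(c,mu); P=np.array([ray(c,q)[0]+ray(c,q)[1]*((.1715-ray(c,q)[0][2])/ray(c,q)[1][2]) for q in zip(u,v)])
        w,V=np.linalg.eigh(np.cov(P[:,:2].T)); e=V[:,1]*np.sign(V[0,1])
        print(n,m.sum(),mu,"on top plane .1715",P.mean(0).round(4),"len",np.ptp((P[:,:2]@e)),"wid",np.ptp(P[:,:2]@V[:,0]),"yaw",np.degrees(np.arctan2(e[1],e[0])), "depth z",np.median(pts(c)[m][:,2]))
        d=d/np.linalg.norm(d);M=np.eye(3)-np.outer(d,d);A.append(M);b.append(M@o)
    print("triang",np.linalg.solve(sum(A),sum(b)))
E
python3 hm.py
python3 - <<'E'
from meas import *
measure({n:dict(np.load(n+"1.npz")) for n in("top","scene")})
E
```

```text
top 86 [np.float64(243.32558139534885), np.float64(223.25581395348837)] on top plane .1715 [0.534  0.0318 0.1715] len 0.03482001769233334 wid 0.013919964939945156 yaw -4.4640542887862855 depth z 0.17224693542309683
scene 38 [np.float64(227.07894736842104), np.float64(184.92105263157896)] on top plane .1715 [0.5342 0.03   0.1715] len 0.027567080243732778 wid 0.010259426555395065 yaw -4.530506659494852 depth z 0.17096579510930443
triang [0.5337863  0.03149365 0.16962835]
top lid z 0.1744 mean [0.605  0.1649] circ 0.6057 0.1645 r0.0499 handle n 98 [0.5379 0.1731 0.1755] rmin/max [0.054 0.093] yaw(hinge dir) deg -7.3
top lid z 0.1697 mean [0.6013 0.0289] circ 0.6016 0.0287 r0.0461 handle n 79 [0.5346 0.0322 0.1724] rmin/max [0.048 0.086] yaw(hinge dir) deg -3.0
top lid z 0.1747 mean [ 0.5863 -0.1134] circ 0.5886 -0.1112 r0.0460 handle n 78 [ 0.5214 -0.1089  0.177 ] rmin/max [0.051 0.083] yaw(hinge dir) deg -1.9
scene lid z 0.1737 mean [0.6042 0.1645] circ 0.6021 0.1612 r0.0508 handle n 28 [0.5353 0.1699 0.1765] rmin/max [0.055 0.082] yaw(hinge dir) deg -7.4
scene lid z 0.1689 mean [0.6024 0.025 ] circ 0.6015 0.0241 r0.0527 handle n 31 [0.5355 0.03   0.1709] rmin/max [0.053 0.08 ] yaw(hinge dir) deg -5.1
scene lid z 0.1738 mean [ 0.5892 -0.1146] circ 0.5887 -0.1094 r0.0489 handle n 38 [ 0.5222 -0.1103  0.1762] rmin/max [0.052 0.08 ] yaw(hinge dir) deg 0.8
```

```bash
python3 - <<'E'
from plan import *
Rt=tooldown(np.radians(-4),np.radians(35)); y=Rt.as_matrix()[:,1]
G=np.array([.527,.0333,.166]); print("tcp final",G+.0187*y)
show(G+.0187*y-.08*y,Rt,5,.5)
E
```

```text
tcp final [0.53769975 0.0325518  0.15068186]
maxstep 0.03484207226902556 deg 7.007688431873
[0.014, 0.0142, 0.0285, -0.0021, 0.0068, -0.1221, 0.5],
[0.0119, 0.0157, 0.0287, -0.0021, 0.0068, -0.1221, 0.5],
[0.0097, 0.017, 0.0288, -0.0021, 0.0068, -0.1221, 0.5],
[0.0074, 0.018, 0.0289, -0.0021, 0.0068, -0.1221, 0.5],
[0.005, 0.0187, 0.0289, -0.0021, 0.0068, -0.1221, 0.5],
```

```bash
python3 -m handwheel '[[0.014,0.0142,0.0285,-0.002,0.0068,-0.122,0.5],[0.012,0.0157,0.0287,-0.002,0.0068,-0.122,0.5],[0.0097,0.017,0.0288,-0.002,0.0068,-0.122,0.5],[0.0074,0.018,0.0289,-0.002,0.0068,-0.122,0.5],[0.005,0.0187,0.0289,-0.002,0.0068,-0.122,0.5],[0,0,0,0,0,0,0.5],[0,0,0,0,0,0,0.5]]'
python3 - <<'E'
from plan import *
Rt=tooldown(np.radians(-4),np.radians(35)); y=Rt.as_matrix()[:,1]
G=np.array([.527,.0333,.166])
print(np.round(bot.read_state()["q"],3))
show(G+.0187*y,Rt,5,.5)
E
```

```text
time: 10.07
tool_pos: [0.4957, 0.0357, 0.2171]
tcp_rot: [-1.537, -0.428, -0.531]
wrist_force: [-0.6, 0.3, 0.5]
width: 0.501
[ 0.081 -0.458  2.405 -0.152  0.595 -1.322]
maxstep 0.01571591549990009 deg 0.020658287090209747
[-0.0007, 0.0157, -0.0001, -0.0003, 0.0002, -0.0, 0.5],
[-0.0007, 0.0157, -0.0001, -0.0003, 0.0002, -0.0, 0.5],
[-0.0007, 0.0157, -0.0001, -0.0003, 0.0002, -0.0, 0.5],
[-0.0007, 0.0157, -0.0, -0.0003, 0.0002, -0.0, 0.5],
[-0.0007, 0.0157, -0.0, -0.0003, 0.0002, -0.0, 0.5],
```

```bash
python3 -m handwheel '[[-0.0007,0.0157,0,0,0,0,0.5],[-0.0007,0.0157,0,0,0,0,0.5],[-0.0007,0.0157,0,0,0,0,0.5],[-0.0007,0.0157,0,0,0,0,0.5],[-0.0007,0.0157,0,0,0,0,0.5],[0,0,0,0,0,0,0.5]]'
python3 - <<'E'
from h import *
c=optics.read_camera("scene"); cv2.imwrite("pics/s2.png",cv2.resize(c["image"][120:250,160:320,::-1],None,fx=4,fy=4,interpolation=cv2.INTER_CUBIC))
c=optics.read_camera("top"); cv2.imwrite("pics/t2.png",cv2.resize(c["image"][150:280,160:320,::-1],None,fx=4,fy=4,interpolation=cv2.INTER_CUBIC))
E
```

```text
time: 10.82
tool_pos: [0.5382, 0.0312, 0.15]
tcp_rot: [-1.538, -0.424, -0.533]
wrist_force: [-0.3, 0.2, -0.3]
width: 0.499
```

View pics/s2.png

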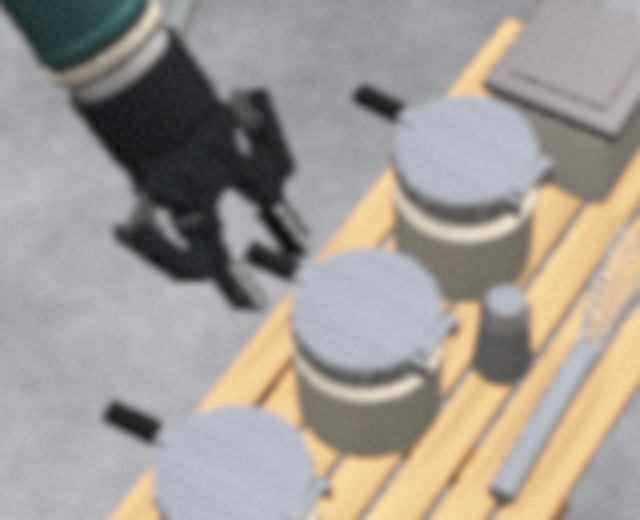

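View pics/t2.png

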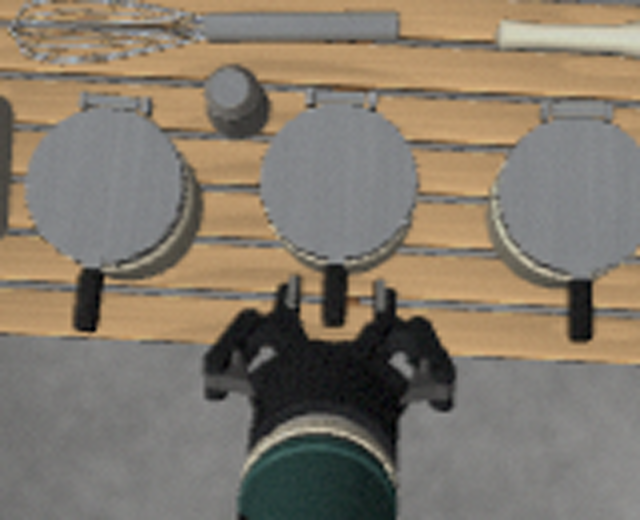

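The handle at crop (335,295) lies centred between the fingers at (292,290) and (380,290). Closing now.

```bash
python3 -m handwheel '[[0,0,0,0,0,0,0],[0,0,0,0,0,0,0],[0,0,0,0,0,0,0],[0,0,0,0,0,0,0],[0,0,0,0,0,0,0],[0,0,0,0,0,0,0]]' 30
```

```text
time: 11.68
tool_pos: [0.5373, 0.0327, 0.1504]
tcp_rot: [-1.537, -0.428, -0.533]
wrist_force: [-4.2, -1.0, 6.3]
width: 0.164
```

```bash
cat > lift.py <<'E'
from plan import *
Hg=np.array([.650,.0255,.1655]); u=np.array([np.cos(np.radians(-4)),np.sin(np.radians(-4)),0]); ax=np.array([-np.sin(np.radians(-4)),np.cos(np.radians(-4)),0])
def lift(dth,k,n):
    """rotate grasp about hinge axis by dth over n rows; tool turns k*dth; TCP placed so grasp point follows arc"""
    s=bot.read_state();R0=R.from_rotvec(s["tcp_rot"]);p=s["tool_pos"]; off=np.array([0,bot.tcp_to_grasp,0])
    g=p+R0.apply(off); out=[]
    for i in range(n):
        # handle (-u) goes to +z: rotation about +ax
        g1=Hg+R.from_rotvec(ax*dth/n).apply(g-Hg); R1=R.from_rotvec(ax*k*dth/n)*R0
        p1=g1-R1.apply(off); out.append([round(float(v),4) for v in (*R0.inv().apply(p1-p),*(R0.inv()*R1).as_rotvec())]+[0])
        g,R0,p=g1,R1,p1
    a=bot.read_state(); g0=a["tool_pos"]+R.from_rotvec(a["tcp_rot"]).apply(off)-Hg
    print("grasp angle est",np.arctan2(g0[2],-g0@u),"r",np.linalg.norm(g0)," end g",g)
    for q in out: print(json.dumps(q)+",")
if __name__=="__main__": lift(float(sys.argv[1]),float(sys.argv[2]),int(sys.argv[3]))
E
python3 lift.py 0.3 1 4
```

```text
grasp angle est 0.0018840410031231345 r 0.12365936041521185  end g [0.53217186 0.03301319 0.20226572]
[0.0042, -0.0074, 0.0, 0.0, 0.0001, 0.075, 0],
[0.0042, -0.0074, 0.0, 0.0, 0.0001, 0.075, 0],
[0.0042, -0.0074, 0.0, 0.0, 0.0001, 0.075, 0],
[0.0042, -0.0074, 0.0, 0.0, 0.0001, 0.075, 0],
```

```bash
python3 -m handwheel '[[0.0042,-0.0074,0,0,0,0.075,0],[0.0042,-0.0074,0,0,0,0.075,0],[0.0042,-0.0074,0,0,0,0.075,0],[0.0042,-0.0074,0,0,0,0.075,0],[0,0,0,0,0,0,0]]'; python3 lift.py 0.4 1 6
```

```text
time: 12.3
tool_pos: [0.5374, 0.0327, 0.1835]
tcp_rot: [-1.566, -0.188, -0.296]
wrist_force: [-3.5, 1.2, 1.9]
width: 0.157
grasp angle est 0.29378814856227725 r 0.12376766507344664  end g [0.55502697 0.03141915 0.24464241]
[0.0036, -0.0067, 0.0, 0.0, 0.0001, 0.0667, 0],
[0.0036, -0.0067, 0.0, 0.0, 0.0001, 0.0667, 0],
[0.0036, -0.0067, 0.0, 0.0, 0.0001, 0.0667, 0],
[0.0036, -0.0067, 0.0, 0.0, 0.0001, 0.0667, 0],
[0.0036, -0.0067, 0.0, 0.0, 0.0001, 0.0667, 0],
[0.0036, -0.0067, 0.0, 0.0, 0.0001, 0.0667, 0],
```

```bash
python3 -m handwheel '[[0.0036,-0.0067,0,0,0,0.0667,0],[0.0036,-0.0067,0,0,0,0.0667,0],[0.0036,-0.0067,0,0,0,0.0667,0],[0.0036,-0.0067,0,0,0,0.0667,0],[0.0036,-0.0067,0,0,0,0.0667,0],[0.0036,-0.0067,0,0,0,0.0667,0],[0,0,0,0,0,0,0]]'; python3 lift.py 0.4 1 6
```

```text
time: 13.18
tool_pos: [0.5525, 0.0318, 0.2252]
tcp_rot: [-1.565, 0.127, 0.019]
wrist_force: [-3.3, 2.4, 1.7]
width: 0.154
grasp angle est 0.6843961763202293 r 0.12388679537055221  end g [0.59219451 0.02901588 0.27501759]
[0.0036, -0.0067, 0.0, 0.0001, 0.0001, 0.0667, 0],
[0.0036, -0.0067, 0.0, 0.0001, 0.0001, 0.0667, 0],
[0.0036, -0.0067, 0.0, 0.0001, 0.0001, 0.0667, 0],
[0.0036, -0.0067, 0.0, 0.0001, 0.0001, 0.0667, 0],
[0.0036, -0.0067, 0.0, 0.0001, 0.0001, 0.0667, 0],
[0.0036, -0.0067, 0.0, 0.0001, 0.0001, 0.0667, 0],
```

```bash
python3 -m handwheel '[[0.0036,-0.0067,0,0,0,0.0667,0],[0.0036,-0.0067,0,0,0,0.0667,0],[0.0036,-0.0067,0,0,0,0.0667,0],[0.0036,-0.0067,0,0,0,0.0667,0],[0.0036,-0.0067,0,0,0,0.0667,0],[0.0036,-0.0067,0,0,0,0.0667,0],[0,0,0,0,0,0,0],[0,0,0,0,0,0,0]]'; python3 lift.py 0.1 1 2
python3 - <<'E'
from h import *
print(np.round(bot.read_state()["q"],2))
for n in("scene","top"):
    c=optics.read_camera(n); np.savez(n+"3.npz",**c); cv2.imwrite(f"pics/{n}3.png",cv2.resize(c["image"][100:260,140:330,::-1],None,fx=4,fy=3.7,interpolation=cv2.INTER_CUBIC))
E
```

```text
time: 14.18
tool_pos: [0.5832, 0.0299, 0.2584]
tcp_rot: [-1.518, 0.436, 0.33]
wrist_force: [-1.8, 2.7, 0.5]
width: 0.156
grasp angle est 1.0820831798249129 r 0.12386897856879958  end g [0.60314948 0.02850433 0.28012777]
[0.0026, -0.0051, 0.0, 0.0001, 0.0, 0.05, 0],
[0.0026, -0.0051, 0.0, 0.0001, 0.0, 0.05, 0],
[-0.01  0.41  1.44  0.03  1.78 -1.51]
```

View pics/scene3.png

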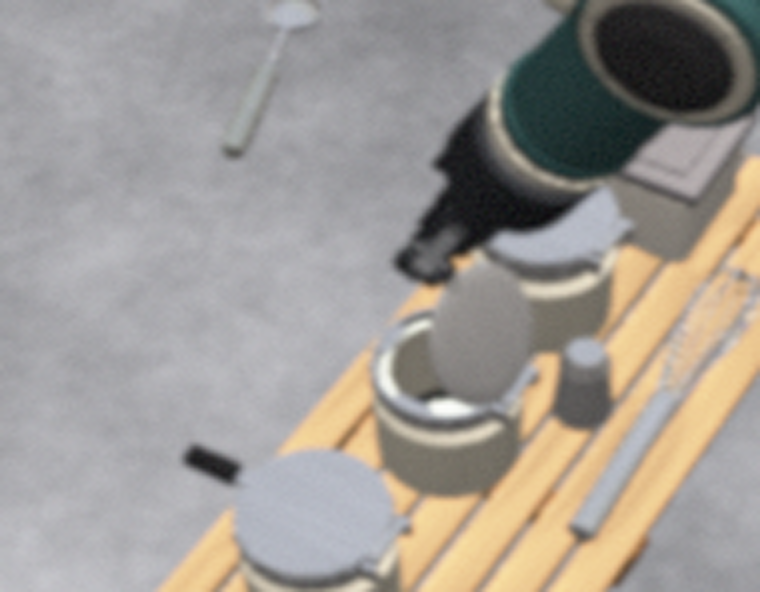

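View pics/top3.png

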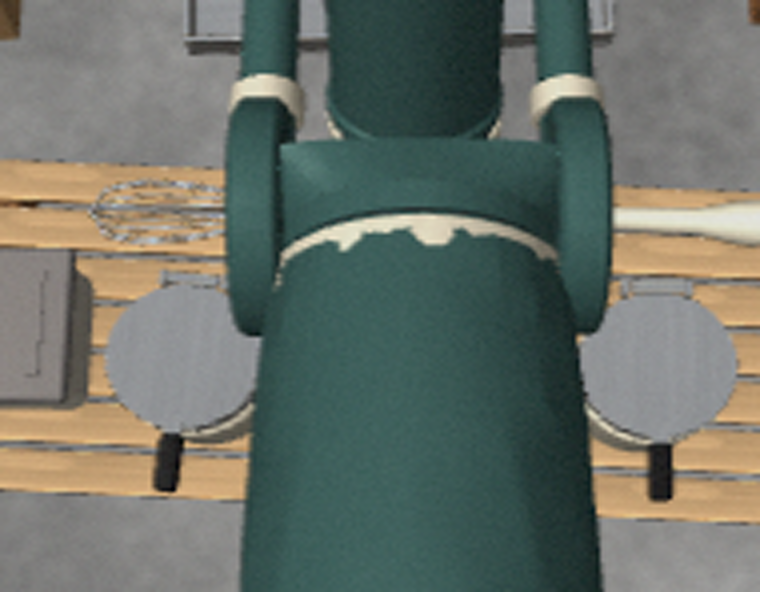

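The lid stands open at crop (480,330) with the fingers on its handle, and the left and right lids are shut. I check the angle from the depth and that it is holding still.

```bash
python3 -m handwheel '[[0,0,0,0,0,0,0],[0,0,0,0,0,0,0],[0,0,0,0,0,0,0],[0,0,0,0,0,0,0],[0,0,0,0,0,0,0],[0,0,0,0,0,0,0],[0,0,0,0,0,0,0],[0,0,0,0,0,0,0]]'
python3 - <<'E'
from h import *
for c in (dict(np.load("scene3.npz")),optics.read_camera("scene")):
    Q=pts(c)[180:199,254:267].reshape(-1,3);Q=Q[np.isfinite(Q).all(1)]
    m=Q.mean(0);_,s,V=np.linalg.svd(Q-m);n=V[2]; print(m.round(3),"rms",s[2]/len(Q)**.5,"angle rad",np.arccos(abs(n[2])))
s=bot.read_state();print(abs(s["joint_vel"]).max(),s["tool_pos"],s["width"])
P=pts(c)
E
```

```text
time: 15.28
tool_pos: [0.5836, 0.0297, 0.2587]
tcp_rot: [-1.517, 0.436, 0.331]
wrist_force: [-0.8, 4.3, -2.2]
width: 0.155
[0.63  0.022 0.222] rms 0.008610735714064566 angle rad 1.564870709011537
[0.627 0.027 0.215] rms 0.0012890394567604583 angle rad 1.0955210908181936
0.002090128799694983 [0.58363244 0.02973503 0.25870123] 0.15753163527925174
```

```bash
python3 -c "
from workcell import workorder
print(workorder.finish_job())"
```

```text
the job is handed in; nothing more can be done
None
```

The middle jar is the loose one. I handed the job in with the arm still holding its lid open at about 1.09 rad (62 degrees).

- **Taps, left to right:** The left lid stood firm at 10 N and the right lid at 13 N, both staying at 0.174 m. The middle lid gave way at about 4 N and sank to 0.169 m. A picture afterwards agreed, putting the middle lid at 0.1697 m and the other two at about 0.1745 m.
- **Lift:** I gripped the middle handle across its width at 30 N and swung the lid up about its hinge.
- **Last checks:** The arm angle gave 1.08 rad and a plane fitted to the lid in the depth image gave 1.10 rad. The arm stayed still over a second, with the gripper stopped on the handle at 13 mm. The left and right lids look shut, and nothing else in view looks shifted. I only compared that by eye, and the arm hid part of the shelf.
- **One disagreement:** An earlier plane fit, from a picture taken right after the lift, gave 1.56 rad. It fitted badly (8.6 mm scatter against 1.3 mm for the later one), so I discarded it.

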